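Load a board into the test fixture and click its lid shut

ROBOT

A 7-joint arm with a two-finger parallel gripper is mounted at the origin on a cart in front of the work surface, level with it; the furniture and walls round the work are solid. World frame = base frame: x ahead of the robot, y to its left, z up, the work surface at z = 0. Lengths are in m, angles in rad, forces in N, time in s.
With the tool pointing down it reaches from about 0.4 to 0.85 m from the base axis. Payload 4.5 kg.
Tool frame: the origin (TCP) lies on the centre line of the jaws, within the pads' length; the fingertips stand r.tips_ahead ahead of it and the grasp point (between the pads) is the TCP (r.tips_ahead is the distance from the TCP to the fingertips, in m); z points along the fingers, y is the direction in which the jaws open and shut (so a half turn about z gives the same grasp; the last joint's range is limited). The gripper opens to 88 mm and grips with 3 to 60 N. Pads are 18 mm wide; open, the fingers measure 123 mm over their backs; the gripper's body (75 mm by 187 mm) begins 45 mm behind the grasp point.
Start: joints at [1.306, 0.689, -0.195, 1.565, 0.157, 0.902, -0.215], TCP at [0.184, -0.597, 0.258] pointing down, gripper open.
Joint ranges: [-3.01, 3.01], [-0.46, 2.08], [-1.47, 1.51], [0.13, 2.56], [-1, 4.14], [0.04, 2.09], [-2.66, 2.66]. Speed limits (rad/s): [2.57, 2.57, 3.14, 3.14, 3.14, 3.14, 3.14].

INTERFACE

Orientations are given as a unit quaternion [x, y, z, w].
In Python, from plant import r gives the robot as it stands.
- The arm moves only by the shell command python3 -m inch 'ROWS' [FORCE]. ROWS is JSON, a list of rows, each a list of 5 numbers: the shift along the world's x, y, z in units of 25 mm (1.0 is 25 mm), then the turn about the world's z in units of 6 degrees (1.0 is 6 degrees), then the finger opening in mm, from 0 to 88.1. A call has 1 to 5 rows; each row shifts and turns the commanded pose from where the row before left it; what a row does not reach is not made up. A row lasts 1/10 s, in which the tool goes at most 50 mm and 8.59 degrees, less where a joint would pass 70% of its speed; a pose out of reach is approached as far as the arm can. A call is refused whole if a number of a shift passes 1 or a number of a turn 1, either way. A call with a gripper value outside its range is refused whole. The fingers move at their own pace and stop on an object; FORCE is the grip in N (left out, the last holds). Time passes only in rows, so rows that do not move let the fingers close. It gives the time, the measured TCP pose, the force and the opening at its end, in the units of the state.
- r.get_state(): the state, without advancing time (a new reading comes with each control period).
- r.snapshot(name): name is "side" or "top" or "wrist"; returns a dict with "pixels" (400x640x3 uint8, red, green, blue), "range_z" (400x640 float32, m along the optical axis (not along the pixel's ray), 0 where there is no reading), "K" (3x3 intrinsics, pixels), "position" and "attitude" of the camera in the world. Camera axes: x right, y up, looking along -z (the intrinsics and any distortion apply to the point x, -y, -z); pixel columns grow to the right and rows downward; lengths in m; the calibration is good to about 2 mm. A picture is of the moment at which its call begins.
- r.finish_job(): hands the job in, once; it reports no verdict.
The state is a dict: "clock": time; "q": joint angles; "qd": joint speeds; "joint_torque": joint torques, N m; "tool_pos": TCP position; "eef_rot": TCP orientation; "contact_force": force on the tool from outside, world axes, zero at the start; "moment": the same for the moment, N m; "opening": opening from 0.0 (shut) to 1.0 (fully open).
Only numpy, scipy, OpenCV 4.12 (cv2) and the standard library are available. Lean on these libraries where they do the work, as an engineer would, in place of code of your own. Each camera call takes 0.05 s, during which the arm holds its last target. There are 200 camera calls.

TASK

Put the small board in the black carrier into the nest of the test fixture, then swing the fixture's lid over it and press the lid's front edge down until the spring catch clicks and holds it shut. Go gently, by feel: the case's height differs each time, and bearing down hard on the fixture (more than about 2 kg) would damage it. Leave the other things on the bench where they are.

Things in the scene. Friction and masses are not known exactly. Their poses are not given: they have to be found in the camera images.
- fixture: Board test fixture, fixed. Origin: under the nest's centre, at bench level; +x from the catch (front) to the lid hinge (rear), z up. Foot 10 mm high, x -96 to 76 mm, y -75 to 75. The grey case above it (x -90 to 68, y -65 to 65, deck 50 mm up) is clamped on posts 0 to 30 mm higher than stated here, differently each time and NOT in any reading: feel for it. It does not yield.
- fixture_nest (a point): Nest centre (fixed to the foot), where the carrier's underside rests if the case is at its lowest, 60 mm up: a contact bed of brass pins 36 x 32 mm, sprung (down 5 mm, 1.8 N + 1.5 N/mm). Eight tapered guide pins 5 mm thick, from the deck to 14 mm above this point, at x, y = (+-24, +-30) and (+-38, +-15) mm, leave the carrier, long side along x, either way round, 1.5 mm play each side.
- fixture_hinge (a point): Point (fixed to the foot) in the middle of the lid's hinge axis if the case is at its lowest: x = 58, 81 mm up; the axis runs along the fixture's y. Hinge cheeks at y = +-56 mm, 7 mm higher than this point. Measured from the axis the lid is a clear plate 98 mm wide, 6 mm thick, whose free edge, an aluminium bar 10 mm thick and 24 mm broad, ends 118 mm away; a tongue reaches to 127 mm.
- fixture_press (a point): Point (fixed to the foot) in the middle of the upper face of the lid's bar if the lid were flat (angle 0) and the case at its lowest: x = -48, 88 mm up; 7 mm above and 106 mm from the hinge axis. The bar spans x -60 to -36, y -49 to 49 mm. Pressing here takes about 5 to 10 N to pass the catch. Lid and fixture bear 20 N.
- fixture_catch (a point): Point (fixed to the foot) at the nose of the spring catch if the case is at its lowest: x = -64.5, 89.5 mm up. The catch is a steel hook, y -16 to 16 mm, x -80 to -64, its top 10 mm above this point, sloping back. The lid's tongue pushes it to -x on the way down (up to 5 mm); then it springs over the tongue.
- carrier: The board to be tested: a small populated circuit board in its flat black carrier tray, 68 x 52 mm (its own x is the long side), rim 9 mm high, parts of the board up to 15 mm. Origin: centre of its underside, z up. 50 to 110 g. Can be gripped across the 52 mm.
- lid (a joint): Lid angle (rad): 0 flat against its hard stop, 1.85 fully open, leaning back past upright. Its hinge friction keeps it open; drawn forward past upright, to about 1.0, it sinks shut slowly by itself and rests ajar at about 0.13 on the slope of the catch. Pressed on to below about 0.02 it clicks and stays latched at about 0.02; let go before that it springs back up to about 0.13.
- board_green: bare circuit board without a carrier, 60 x 86 mm, larger than the one to be tested; lies flat. Leave alone.
- solder_reel: reel of solder wire, 54 mm across, 32 mm high. Leave alone.
- loupe: black bench loupe, 44 mm across, 34 mm high. Leave alone.
- tin: round tin, 51 mm across, 24 mm high. Leave alone.
- jar: small screw-top jar, 34 mm across and high. Leave alone.
- screwdriver: small screwdriver lying down, 150 mm long. Leave alone.
Not all that is in view belongs to the job. There is more than one size of the carrier; the job needs the largest.

How it is judged:
By the outcome, as a careful person would: the job done as asked, in the order asked, and still so for the second after the job is handed in, with the robot touching nothing.
It also fails if it takes over 72 s, if anything falls off the work surface, if the arm or the gripper's body presses on something with over 40 N, if the wrist force passes 120 N, or if a joint passes its speed limit or range.

## Working session

There is one attempt and no reset: what is moved stays moved. The work goes in short steps, Python scripts to look and compute and a shell command to move; the robot and the scene stay as the last step left them, time stands still between calls to the robot, and variables do not carry over. Pictures are saved under pics/ and viewed, about 8 in all and at most 12, crops included, and the job is handed in when it is done.

```bash
mkdir -p pics; ls; cat > h.py <<'E'
from plant import r
import numpy as np, cv2
from scipy.spatial.transform import Rotation as R
def snap(n):
    s=r.snapshot(n)
    a=np.array(s["attitude"]); s["R"]=a if a.shape==(3,3) else R.from_quat(a).as_matrix()
    return s
def cloud(s):
    d=s["range_z"]; v,u=np.mgrid[:d.shape[0],:d.shape[1]]; K=np.array(s["K"])
    p=np.stack([(u-K[0,2])/K[0,0]*d,-(v-K[1,2])/K[1,1]*d,-d],-1)
    return p@s["R"].T+np.array(s["position"])
def save(s,n): cv2.imwrite("pics/"+n,s["pixels"][:,:,::-1])
E
python3 - <<'E'
from h import *
st=r.get_state(); print(st, r.tips_ahead)
for n in("top","side"):
    s=snap(n); save(s,n+"0.png"); np.savez(n+"0.npz",pts=cloud(s),px=s["pixels"],d=s["range_z"]); print(n,s["position"],s["attitude"],s["K"])
    print([k for k in s])
E
```

```text
pics
{'clock': 0.0, 'q': array([ 1.30580085,  0.68998074, -0.1944905 ,  1.56629944,  0.15732314,
        0.90248321, -0.21510296]), 'qd': array([ 0.00026633, -0.00110336,  0.00052038, -0.00073055,  0.0008651 ,
       -0.00025143, -0.0009572 ]), 'joint_torque': array([-3.34521769e-05, -5.27569234e+01, -1.26674362e+00, -1.53427809e+01,
       -5.26182773e-02,  6.86129759e-03,  1.75694131e-04]), 'tool_pos': array([ 0.18375245, -0.59678115,  0.25692331]), 'eef_rot': array([ 9.88855136e-01,  1.48878239e-01, -2.10089271e-04, -8.64222549e-04]), 'contact_force': array([ 0.04295913, -0.08140133, -0.03989433]), 'moment': array([-0.02222584, -0.00144351, -0.00147522]), 'opening': 0.9983709634335264} 0.019
top [ 0.43193546 -0.01652332  1.28122893] [-0.02707857  0.03746235  0.71515828 -0.6974324 ] [[436.77053004   0.         315.83844845]
 [  0.         436.77053004 199.97890819]
 [  0.           0.           1.        ]]
['pixels', 'range_z', 'K', 'position', 'attitude', 'R']
side [ 0.58552719 -0.81845185  0.59781762] [0.47188938 0.01869002 0.04591871 0.88026278] [[392.04043042   0.         322.57608514]
 [  0.         392.04043042 188.46295343]
 [  0.           0.           1.        ]]
['pixels', 'range_z', 'K', 'position', 'attitude', 'R']
```

View pics/top0.png

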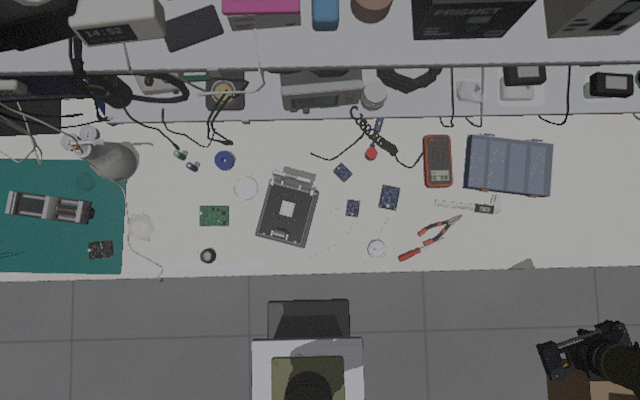

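View pics/side0.png

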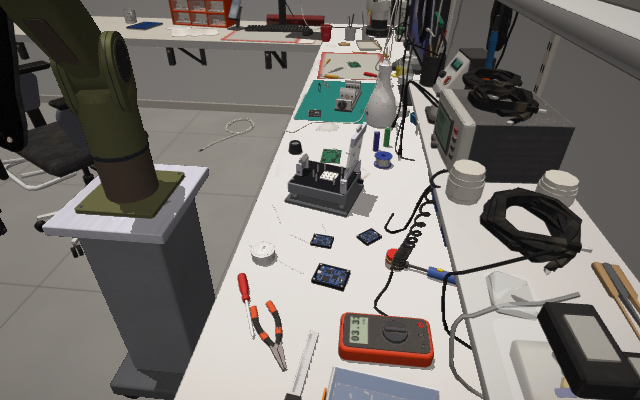

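The top view (image up is +x, image right is -y) shows the fixture at (287,210) with its lid open at the rear (293,180). There are three blue boards in black carriers; the one at (389,197) is the largest. The side view shows the same carrier at (331,276) and the fixture at (325,185) with its lid standing up.

```bash
python3 - <<'E'
from h import *
z=np.load("top0.npz"); p=z["pts"]; px=z["px"].astype(int)
def rect(m,name):
    P=p[m]; c,(w,h),a=cv2.minAreaRect((P[:,:2]*1000).astype(np.float32)); print(name,m.sum(),np.round(c,1),round(w,1),round(h,1),round(a,1),"z pct",np.round(np.percentile(P[:,2],[5,50,95])*1000,1))
V,U=np.mgrid[:400,:640]
b=(px.max(-1)<140)&(z["d"]>0)
for n,(u,v,k) in dict(c389=(389,197,16),c352=(352,208,11),c343=(343,172,13)).items():
    m=b&(abs(U-u)<k)&(abs(V-v)<k)
    mm=cv2.morphologyEx(m.astype(np.uint8),cv2.MORPH_OPEN,np.ones((3,3)))>0
    rect(mm,n)
    print("bench z nearby",np.median(p[(~b)&(abs(U-u)<k)&(abs(V-v)<k)][:,2]))
reg=(abs(U-287)<40)&(abs(V-207)<50)
for lo,hi in((.04,.09),(.005,.03)):
    m=reg&(p[...,2]>lo)&(p[...,2]<hi)&(px.max(-1)<130); 
    m=cv2.morphologyEx(m.astype(np.uint8),cv2.MORPH_OPEN,np.ones((3,3)))>0; rect(m,(lo,hi))
P=p[reg]; print(np.histogram(P[:,2]*1000,bins=range(-5,220,5)))
# nest: bright inside
m=(abs(U-287)<10)&(abs(V-210)<10)&(px.min(-1)>150); print("nest",np.median(p[m],0),m.sum(), np.mean(U[m]),np.mean(V[m]))
s=cv2.resize(px[150:260,235:415].astype(np.uint8),None,fx=4,fy=4,interpolation=cv2.INTER_CUBIC); cv2.imwrite("pics/topcrop.png",s[:,:,::-1])
E
```

```text
c389 433 [ 551.9 -252.4] 56.2 71.1 77.3 z pct [ 2.1  7.9 12.7]
bench z nearby -0.00013477671541761715
c352 213 [ 524.4 -143.4] 38.3 49.9 81.5 z pct [-0.8  5.2  9.8]
bench z nearby 0.000372309055646336
c343 218 [ 629.2 -117.3] 48.0 38.8 43.3 z pct [-0.8  5.2  9.7]
bench z nearby -3.0141016918561192e-05
(0.04, 0.09) 2103 [507.7  51.6] 130.3 147.2 73.9 z pct [53.4 57.6 61.7]
(0.005, 0.03) 152 [491.6 -16.5] 10.3 142.8 73.8 z pct [ 6.4 10.  14.6]
(array([2204, 1955,  297,  155,    6,    0,    0,    3,    2,    0,    4,
        342, 1500,  381,   60,    8,   18,    5,   18,   63,   61,   51,
         27,   18,    8,   12,   16,   10,   15,   14,   18,   30,   25,
         17,   15,   18,   15,   20,   19,   19,   24,   80,   51,   22]), array([ -5,   0,   5,  10,  15,  20,  25,  30,  35,  40,  45,  50,  55,
        60,  65,  70,  75,  80,  85,  90,  95, 100, 105, 110, 115, 120,
       125, 130, 135, 140, 145, 150, 155, 160, 165, 170, 175, 180, 185,
       190, 195, 200, 205, 210, 215]))
nest [0.52240959 0.04532908 0.06375465] 141 286.8723404255319 208.354609929078
```

View pics/topcrop.png

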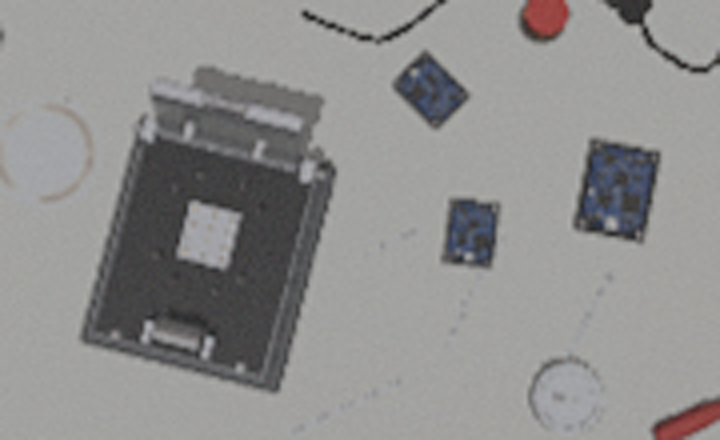

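The largest carrier is at about (0.552,-0.252) with yaw about -13°. The fixture's yaw is about -16° and its deck reads about 57 mm high. The tool needs to turn about -30°, or 5 units.

```bash
python3 -m inch '[[1,1,0,-1,88],[1,1,0,-1,88],[1,1,0,-1,88],[1,1,0,-1,88],[1,1,0,-1,88]]' 15
python3 -m inch '[[1,1,0,0,88],[1,1,0,0,88],[1,1,0,0,88],[1,1,0,0,88],[1,1,0,0,88]]'
python3 -m inch '[[1,1,0,0,70],[1,1,-0.5,0,70],[1,1,-0.5,0,70],[1,0.8,-0.5,0,70],[0.7,0,-0.5,0,70]]'
python3 -m inch '[[0,0,0,0,70],[0,0,0,0,70]]'
python3 - <<'E'
from h import *
s=snap("wrist"); save(s,"w1.png"); np.savez("w1.npz",pts=cloud(s),px=s["pixels"],d=s["range_z"])
q=r.get_state(); M=R.from_quat(q["eef_rot"]).as_matrix(); print(q["tool_pos"],np.degrees(np.arctan2(M[1,0],M[0,0])),s["position"])
E
```

```text
clock: 0.6
tool_pos: [0.3097, -0.471, 0.2574]
eef_rot: [0.993, -0.114, -0.0, -0.0]
contact_force: [0.1, 0.8, -0.3]
opening: 0.998
clock: 1.1
tool_pos: [0.4347, -0.346, 0.2574]
eef_rot: [0.994, -0.112, -0.0, -0.0]
contact_force: [0.1, -0.6, -0.6]
opening: 0.999
clock: 1.6
tool_pos: [0.5538, -0.2473, 0.2068]
eef_rot: [0.994, -0.109, -0.0, -0.002]
contact_force: [0.4, -0.2, -0.0]
opening: 0.793
clock: 1.8
tool_pos: [0.5507, -0.2526, 0.2072]
eef_rot: [0.994, -0.112, -0.001, 0.0]
contact_force: [-0.4, -0.5, 0.3]
opening: 0.794
[ 0.55034989 -0.25320633  0.2077972 ] -12.957581615298892 [ 0.62529797 -0.26986247  0.3350223 ]
```

View pics/w1.png

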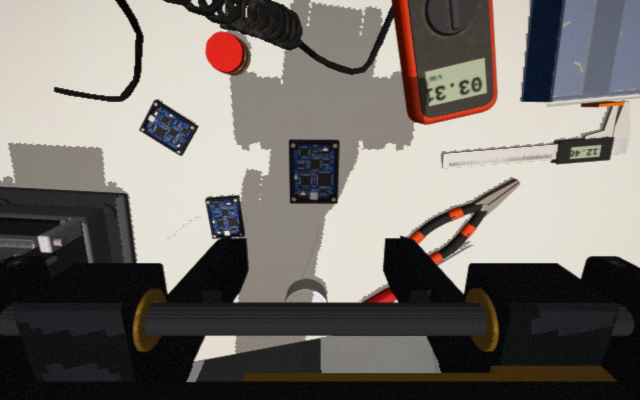

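The wrist view shows the large carrier at (314,171), square to the jaws, with the fingers clear of it. Next I measure it precisely.

```bash
cat >> h.py <<'E'
def tcp():
    q=r.get_state(); M=R.from_quat(q["eef_rot"]).as_matrix(); return q["tool_pos"],np.degrees(np.arctan2(M[1,0],M[0,0]))
E
python3 - <<'E'
from h import *
z=np.load("w1.npz"); p=z["pts"]; px=z["px"].astype(int)
m=np.zeros((400,640),bool); m[125:215,275:350]=True
k=m&((px.max(-1)<70)|((px[...,2]>px[...,0]+25)))&(p[...,2]>0.004)
k=cv2.morphologyEx(k.astype(np.uint8),cv2.MORPH_OPEN,np.ones((3,3)))>0
P=p[k]; c,(w,h),a=cv2.minAreaRect((P[:,:2]*1000).astype(np.float32)); print(k.sum(),c,w,h,a,np.percentile(P[:,2],[5,50,95])*1000)
print("bench",np.median(p[m&(px.min(-1)>90)][:,2])); print(tcp())
E
```

```text
2625 (571.87158203125, -255.93711853027344) 51.59870529174805 110.41096496582031 76.22381591796875 [ 6.9757347  8.8296345 10.7105491]
bench 0.0009404347128487978
(array([ 0.55034989, -0.25320633,  0.2077972 ]), np.float64(-12.957581615298892))
```

```bash
python3 - <<'E'
from h import *
z=np.load("w1.npz"); p=z["pts"]; px=z["px"].astype(int)
m=np.zeros((400,640),bool); m[125:215,275:350]=True
k=m&(p[...,2]>0.005)&(p[...,2]<.03)
n,l,st,_=cv2.connectedComponentsWithStats(cv2.morphologyEx(k.astype(np.uint8),cv2.MORPH_OPEN,np.ones((3,3))))
i=1+st[1:,4].argmax(); P=p[l==i]; print(st[i])
c,(w,h),a=cv2.minAreaRect((P[:,:2]*1000).astype(np.float32)); print(c,w,h,a)
t,y=tcp(); d=np.array(c)/1000-t[:2]; print(d/0.025, (t[2]-0.021)/0.025,y)
E
```

```text
[ 289  140   50   64 3098]
(551.1820678710938, -251.02133178710938) 52.067386627197266 68.66136932373047 76.27368927001953
[0.03328727 0.08740004] 7.471887994071082 -12.957581615298892
```

```bash
python3 -m inch '[[0.03,0.06,-1,-0.1,70],[0,0,-1,0,70],[0,0,-1,0,70],[0,0,-1,0,70],[0,0,-1,0,70]]'
python3 -m inch '[[0,0,-1,0,70],[0,0,-0.7,0,70],[0,0,-0.4,0,70],[0,0,-0.3,0,70],[0,0,0,0,70]]'
python3 -m inch '[[0,0,0,0,45],[0,0,0,0,45],[0,0,0,0,45],[0,0,0,0,45],[0,0,0,0,45]]' 15
```

```text
clock: 2.35
tool_pos: [0.5514, -0.2523, 0.0829]
eef_rot: [0.993, -0.118, 0.0, 0.001]
contact_force: [-0.3, -0.7, -0.5]
opening: 0.798
clock: 2.85
tool_pos: [0.552, -0.251, 0.0225]
eef_rot: [0.993, -0.117, -0.0, 0.0]
contact_force: [-0.2, 0.3, 1.0]
opening: 0.795
clock: 3.35
tool_pos: [0.5528, -0.2511, 0.0235]
eef_rot: [0.993, -0.117, 0.001, 0.0]
contact_force: [0.3, -0.0, 6.5]
opening: 0.588
```

The board is gripped at 51.8 mm. I'll lift it and check the joint room for a half turn, since the camera side could meet the open lid.

```bash
python3 -m inch '[[0,0,0.4,0,45],[0,0,1,0,45],[0,0,1,0,45],[0,0,1,0,45],[0,0,1,0,45]]'
python3 -m inch '[[0,0,1,0,45],[0,0,1,0,45],[0,0,1,0,45],[0,0,1,0,45],[0,0,0,0,45]]'
python3 -c "
from h import *
q=r.get_state();print(np.round(q['q'],2),q['opening'],q['contact_force'],tcp())"
```

```text
clock: 3.85
tool_pos: [0.5519, -0.2507, 0.134]
eef_rot: [0.993, -0.117, -0.0, -0.0]
contact_force: [-0.2, 0.3, -1.9]
opening: 0.584
clock: 4.35
tool_pos: [0.5539, -0.2517, 0.2364]
eef_rot: [0.993, -0.117, 0.003, 0.001]
contact_force: [-0.4, 0.4, -0.3]
opening: 0.58
[ 0.34  0.69  0.02  1.65 -0.02  0.79 -1.44] 0.5797177587078186 [-0.43445837  0.36363701 -0.2974852 ] (array([ 0.55394163, -0.25165845,  0.2363926 ]), np.float64(-13.49493895576709))
```

Turning +180° keeps q7 in range at about +1.2. I'll flip so the camera faces the front of the fixture, and rise a little.

```bash
python3 -m inch '[[0,0,0.5,1,45],[0,0,0.5,1,45],[0,0,0.5,1,45],[0,0,0.5,1,45],[0,0,0,1,45]]' >/dev/null
python3 -m inch '[[0,0,0,1,45],[0,0,0,1,45],[0,0,0,1,45],[0,0,0,1,45],[0,0,0,1,45]]' >/dev/null
python3 -m inch '[[0,0,0,1,45],[0,0,0,1,45],[0,0,0,1,45],[0,0,0,1,45],[0,0,0,1,45]]'
python3 -m inch '[[-0.2,1,0,1,45],[-0.2,1,0,1,45],[-0.2,1,0,1,45],[-0.2,1,0,1,45],[-0.2,1,0,1,45]]' >/dev/null
python3 -m inch '[[-0.2,1,0,1,45],[-0.2,1,0,1,45],[0,1,0,1,45],[0,1,0,1,45],[0,1,0,1,45]]'
python3 -m inch '[[0,1,0,1,45],[0,0.8,0,1,45],[0,0,0,1,45],[0,0,0,1,45],[0,0,0,0.5,45]]'
python3 -m inch '[[0,0,0,0,45],[0,0,0,0,45],[0,0,0,0,45]]'
python3 - <<'E'
from h import *
s=snap("wrist"); save(s,"w2.png"); np.savez("w2.npz",pts=cloud(s),px=s["pixels"],d=s["range_z"])
print(tcp(),r.get_state()["q"],s["position"])
E
```

```text
clock: 5.85
tool_pos: [0.5514, -0.2506, 0.2814]
eef_rot: [0.784, 0.621, -0.001, -0.001]
contact_force: [-1.0, -0.3, -0.3]
opening: 0.588
clock: 6.85
tool_pos: [0.5163, -0.0001, 0.2818]
eef_rot: [0.368, 0.93, -0.0, -0.001]
contact_force: [0.0, 0.0, -0.5]
opening: 0.583
clock: 7.35
tool_pos: [0.5164, 0.0441, 0.2816]
eef_rot: [0.141, 0.99, -0.0, -0.001]
contact_force: [-0.8, 0.5, -1.0]
opening: 0.588
clock: 7.65
tool_pos: [0.517, 0.044, 0.2824]
eef_rot: [0.144, 0.99, -0.0, -0.0]
contact_force: [-0.4, -0.1, -0.7]
opening: 0.585
(array([0.51709259, 0.04408134, 0.28254751]), np.float64(163.4762057146092)) [ 0.34468334  0.63147542 -0.86149939  1.83222154  0.58201403  0.95235445
  0.50772499] [0.4428222  0.06583052 0.41036934]
```

View pics/w2.png

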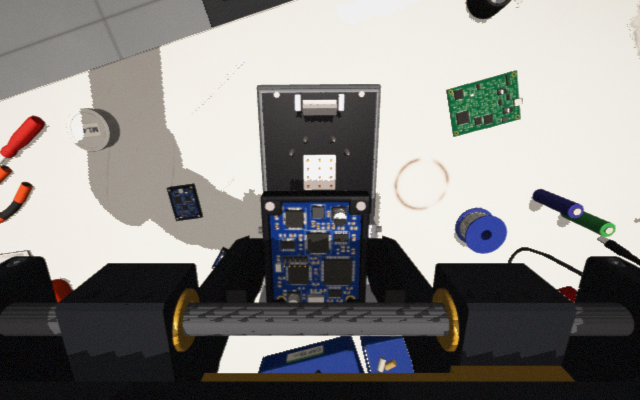

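The wrist view shows the fixture square to the tool, with its front edge at row 86, sides at columns 258 and 381, and the white nest at about (320,173). The held carrier occludes the nest's near part. Next I fit the deck outline and the held carrier.

```bash
python3 - <<'E'
from h import *
z=np.load("w2.npz"); p=z["pts"]; px=z["px"].astype(int)
m=np.zeros((400,640),bool); m[70:186,235:400]=True
h=np.histogram(p[m][:,2]*1000,bins=range(-4,100,4)); print(list(zip(h[1],h[0])))
def fr(P,yaw): c,s=np.cos(yaw),np.sin(yaw); return P[:,:2]@np.array([[c,-s],[s,c]])
def big(k):
    n,l,st,_=cv2.connectedComponentsWithStats(k.astype(np.uint8)); return l==1+st[1:,4].argmax()
deck=big(m&(p[...,2]>.045)&(p[...,2]<.09)); P=p[deck]
print("deck z",np.median(p[deck&(px.max(-1)<90)][:,2]),P.shape)
c,(w,hh),a=cv2.minAreaRect((P[:,:2]*1000).astype(np.float32)); print(c,w,hh,a)
yaw=np.radians((a-90) if a>45 else a)
f=fr(P,yaw)*1000; print("yaw",np.degrees(yaw),"x",np.percentile(f[:,0],[0,.5]),"y",np.percentile(f[:,1],[0,.3,99.7,100]))
nest=m&(px.min(-1)>150)&(p[...,2]>.05)&(p[...,2]<.1); nest[:150]=False
N=p[nest]; g=fr(N,yaw)*1000; print("nest",len(N),np.median(N[:,2]),"y",np.percentile(g[:,1],[2,98]),"x",np.percentile(g[:,0],[2,98]))
# held carrier top
b=np.zeros_like(m); b[185:305,255:375]=True
k=big(b&(p[...,2]>.24)&(p[...,2]<.30)); C=p[k]; f=fr(C,yaw)*1000
c,(w,hh),a=cv2.minAreaRect((C[:,:2]*1000).astype(np.float32)); print("carrier",c,w,hh,a,"z",np.percentile(C[:,2],[5,50,95]),"x",np.percentile(f[:,0],[.5]),"y",np.percentile(f[:,1],[1,99]))
t,y=tcp(); print("tcp in frame",fr(t[None,:],yaw)*1000,y)
E
```

```text
[(np.int64(-4), np.int64(905)), (np.int64(0), np.int64(6101)), (np.int64(4), np.int64(25)), (np.int64(8), np.int64(686)), (np.int64(12), np.int64(25)), (np.int64(16), np.int64(0)), (np.int64(20), np.int64(0)), (np.int64(24), np.int64(0)), (np.int64(28), np.int64(0)), (np.int64(32), np.int64(0)), (np.int64(36), np.int64(0)), (np.int64(40), np.int64(0)), (np.int64(44), np.int64(0)), (np.int64(48), np.int64(0)), (np.int64(52), np.int64(126)), (np.int64(56), np.int64(9039)), (np.int64(60), np.int64(832)), (np.int64(64), np.int64(442)), (np.int64(68), np.int64(30)), (np.int64(72), np.int64(22)), (np.int64(76), np.int64(61)), (np.int64(80), np.int64(30)), (np.int64(84), np.int64(10)), (np.int64(88), np.int64(8)), (np.int64(92), np.int64(212))]
deck z 0.058591550321110686 (10594, 3)
(486.09356689453125, 57.17793273925781) 130.57339477539062 107.03204345703125 73.48491668701172
yaw -16.51508331298828 x [396.26995762 396.44431401] y [127.71310058 128.85199092 257.47319335 258.28650462]
nest 953 0.0638532011224418 y [176.11895772 210.70950905] x [466.712474   500.72313266]
carrier (513.7850952148438, 44.31270217895508) 60.22202682495117 61.6869010925293 73.78193664550781 z [0.26589908 0.2676784  0.27462816] x [449.48112554] y [162.24776583 215.0337462 ]
tcp in frame [[483.228994   189.25550345]] 163.4762057146092
```

```bash
python3 -m inch '[[0.14,0.14,-1,0,45],[0,0,-1,0,45],[0,0,-1,0,45],[0,0,-1,0,45],[0,0,-1,0,45]]'
python3 -m inch '[[0,0,-1,0,45],[0,0,-0.4,0,45],[0,0,0,0,45],[0,0,0,0,45]]'
python3 - <<'E'
from h import *
s=snap("wrist"); save(s,"w3.png"); np.savez("w3.npz",pts=cloud(s),px=s["pixels"],d=s["range_z"])
print(tcp(),s["position"])
E
```

```text
clock: 8.2
tool_pos: [0.5209, 0.0477, 0.1569]
eef_rot: [0.144, 0.99, 0.0, 0.0]
contact_force: [1.1, -0.5, -0.3]
opening: 0.586
clock: 8.6
tool_pos: [0.5213, 0.048, 0.1235]
eef_rot: [0.143, 0.99, 0.0, 0.001]
contact_force: [1.1, 0.2, -0.1]
opening: 0.586
(array([0.52150746, 0.04805484, 0.12380906]), np.float64(163.51176989983477)) [0.44684624 0.06968819 0.25130321]
```

View pics/w3.png

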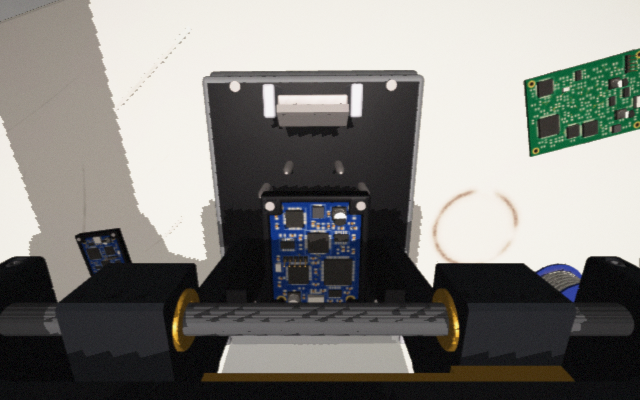

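The carrier is above the nest. The front guide pins are at (288,168) and (339,168) and the carrier's front edge is at row 193. I'll take a second, relative measurement.

```bash
python3 - <<'E'
from h import *
z=np.load("w3.npz"); p=z["pts"]; px=z["px"].astype(int); yaw=np.radians(-16.5)
def fr(P): c,s=np.cos(yaw),np.sin(yaw); return P[...,:2]@np.array([[c,-s],[s,c]])*1000
F=fr(p); Z=p[...,2]*1000
def rep(n,k): print(n,k.sum(),"z",np.round(np.percentile(Z[k],[5,50,95]),1),"x",np.round(np.percentile(F[k][:,0],[1,50,99]),1),"y",np.round(np.percentile(F[k][:,1],[1,50,99]),1))
def box(v0,v1,u0,u1): b=np.zeros(Z.shape,bool); b[v0:v1,u0:u1]=1; return b
for n,u in(("pinL",288),("pinR",339)): rep(n,box(152,182,u-10,u+10)&(Z>66)&(Z<95))
for n,u in(("sL",264),("sR",363)): rep(n,box(178,194,u-8,u+8)&(Z>66)&(Z<92))
D=box(75,150,195,430)&(Z>50)&(Z<66); rep("deck",D)
P=p[D]; print(cv2.minAreaRect((P[:,:2]*1000).astype(np.float32)))
rep("deck dark",D&(px.max(-1)<90))
C=box(190,230,255,375)&(Z>100)&(Z<125); rep("carrier",C)
Cr=box(192,203,255,375)&(Z>100)&(Z<125); rep("rim",Cr)
for v in(100,130):
    k=np.where((Z[v]>50)&(Z[v]<70))[0]; k=k[(k>195)&(k<430)]; print(v,k[0],k[-1],F[v,k[0]],F[v,k[-1]])
print("tcp",fr(tcp()[0][None]))
E
```

```text
pinL 91 z [67.6 76.8 81.6] x [445.8 447.1 450.4] y [175.6 178.3 180.2]
pinR 89 z [68.7 77.  81.6] x [445.7 447.  450.2] y [205.4 207.4 210.2]
sL 48 z [67.1 72.4 77.7] x [459.9 460.5 461.9] y [160.7 163.2 165.4]
sR 47 z [66.3 71.4 76.5] x [459.6 460.2 461.9] y [220.4 222.5 225. ]
deck 12803 z [56.8 58.4 59.6] x [396.7 419.4 439. ] y [129.6 193.2 255.8]
((455.4315490722656, 66.17465209960938), (130.440673828125, 43.00269317626953), 73.27704620361328)
deck dark 10331 z [57.4 58.5 59.7] x [400.6 423.5 439.1] y [132.6 193.7 252.4]
carrier 4204 z [105.3 108.8 111.1] x [452.5 460.1 470.7] y [168.5 193.7 219.1]
rim 1191 z [104.7 109.3 110.6] x [452.4 453.6 456.9] y [168.6 193.7 219.1]
100 204 422 [410.33711982 128.27406574] [410.49069406 256.70621638]
130 208 419 [427.67828434 129.10219018] [427.91865118 256.82791147]
tcp [[486.38332965 194.19204794]]
```

```bash
python3 -m inch '[[-0.01,-0.035,-0.4,0,45],[0,0,-0.3,0,45],[0,0,-0.2,0,45],[0,0,0,0,45]]'
python3 -m inch '[[0,0,-0.1,0,45],[0,0,-0.1,0,45],[0,0,0,0,45]]'
python3 -m inch '[[0,0,-0.06,0,45],[0,0,0,0,45],[0,0,0,0,45]]'
```

```text
clock: 9.05
tool_pos: [0.52, 0.0466, 0.0995]
eef_rot: [0.143, 0.99, -0.0, -0.001]
contact_force: [-0.1, -0.3, -1.0]
opening: 0.583
clock: 9.35
tool_pos: [0.5204, 0.0468, 0.095]
eef_rot: [0.143, 0.99, -0.0, -0.0]
contact_force: [-0.2, 0.1, -1.2]
opening: 0.585
clock: 9.65
tool_pos: [0.5205, 0.0468, 0.0938]
eef_rot: [0.143, 0.99, 0.0, 0.0]
contact_force: [-0.1, -0.4, -0.9]
opening: 0.583
```

```bash
for i in 1; do python3 -m inch '[[0,0,-0.05,0,45],[0,0,0,0,45]]'; done
python3 -m inch '[[0,0,-0.05,0,45],[0,0,0,0,45]]'
```

```text
clock: 9.85
tool_pos: [0.5205, 0.0468, 0.0924]
eef_rot: [0.143, 0.99, -0.0, -0.0]
contact_force: [0.0, -0.4, -1.7]
opening: 0.586
clock: 10.05
tool_pos: [0.5204, 0.0468, 0.0911]
eef_rot: [0.143, 0.99, -0.0, -0.0]
contact_force: [-0.1, -0.4, -0.3]
opening: 0.585
```

```bash
python3 -m inch '[[0,0,-0.05,0,45],[0,0,0,0,45]]'; python3 -m inch '[[0,0,-0.03,0,45],[0,0,0,0,45]]'
```

```text
clock: 10.25
tool_pos: [0.5205, 0.0469, 0.09]
eef_rot: [0.143, 0.99, 0.0, 0.0]
contact_force: [0.3, -0.4, 1.3]
opening: 0.591
clock: 10.45
tool_pos: [0.5206, 0.0468, 0.0894]
eef_rot: [0.143, 0.99, 0.0, 0.0]
contact_force: [-0.4, 0.4, 1.4]
opening: 0.584
```

Contact felt, about 2.4 N of change with no sideways force. I'll release and rise.

```bash
python3 -m inch '[[0,0,0,0,56],[0,0,0,0,60],[0,0,0,0,64],[0,0,0,0,64],[0,0,0,0,64]]'; python3 -m inch '[[0,0,0.2,0,64],[0,0,0.5,0,64],[0,0,1,0,64],[0,0,1,0,64],[0,0,1,0,64]]'
python3 -m inch '[[0,0,1,0,64],[0,0,1,0,64],[0,0,1,0,64],[0,0,1,0,64],[0,0,0,0,64]]'
python3 -m inch '[[0,0,0.5,0,64],[0,0,0,0,64],[0,0,0,0,64]]'
python3 - <<'E'
from h import *
s=snap("wrist"); save(s,"w4.png"); np.savez("w4.npz",pts=cloud(s),px=s["pixels"],d=s["range_z"])
t=snap("top"); p=cloud(t); yaw=np.radians(-16.5); c,sn=np.cos(yaw),np.sin(yaw)
F=p[...,:2]@np.array([[c,-sn],[sn,c]])*1000-[486.4,193]; V,U=np.mgrid[:400,:640]
m=(abs(F[...,1])<50)&(F[...,0]>50)&(F[...,0]<115)&(p[...,2]>.1)&(U>250)&(U<330)
np.savez("t4.npz",pts=p,px=t["pixels"]); 
print(tcp(), m.sum())
w=np.load("w4.npz")["pts"]; G=w[...,:2]@np.array([[c,-sn],[sn,c]])*1000-[486.4,193]
k=(abs(G[...,0])<45)&(abs(G[...,1])<32)&(w[...,2]>.071)&(w[...,2]<.09); print("carrier x,y,z",np.percentile(G[k],[1,99],axis=0),np.percentile(w[k][:,2],[5,50,95]))
E
```

```text
clock: 10.95
tool_pos: [0.5205, 0.0468, 0.0892]
eef_rot: [0.143, 0.99, 0.0, -0.0]
contact_force: [-0.5, -0.2, 0.3]
opening: 0.73
clock: 11.45
tool_pos: [0.5204, 0.047, 0.1836]
eef_rot: [0.143, 0.99, 0.0, 0.0]
contact_force: [-0.1, -0.2, -0.1]
opening: 0.728
clock: 11.95
tool_pos: [0.5219, 0.0479, 0.2857]
eef_rot: [0.143, 0.99, 0.001, 0.003]
contact_force: [0.9, 0.0, -0.3]
opening: 0.723
clock: 12.25
tool_pos: [0.5202, 0.0467, 0.294]
eef_rot: [0.143, 0.99, -0.0, -0.0]
contact_force: [0.5, -0.3, 0.8]
opening: 0.724
(array([0.52007874, 0.04661915, 0.29356433]), np.float64(163.5336060456185)) 34
carrier x,y,z [[-37.57389176 -28.41354928]
 [ 35.86714036  28.47525435]] [0.07382818 0.07585044 0.07836865]
```

View pics/w4.png

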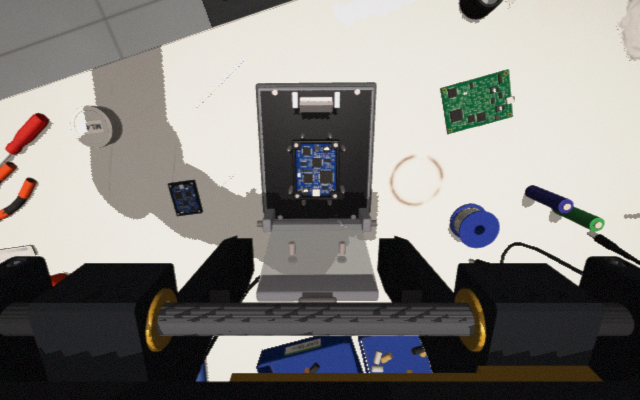

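The board sits level between the guide pins at (316,168), with its rim at about 76 mm. The lid is open, its top edge at (315,295). Before going behind the lid I check the free space there.

```bash
python3 - <<'E'
import numpy as np
p=np.load("top0.npz")["pts"]
for x0 in np.arange(.6,1.0,.04):
    m=(p[...,0]>x0)&(p[...,0]<x0+.04)&(abs(p[...,1]-.02)<.2)&(p[...,2]>-.1); print(round(x0,2),m.sum(),np.round(np.percentile(p[m][:,2],[50,98]),3) if m.sum() else "")
E
```

```text
0.6 1449 [0.    0.203]
0.64 1815 [0.   0.03]
0.68 1914 [0.   0.17]
0.72 7684 [0.545 0.552]
0.76 11893 [0.548 0.604]
0.8 6662 [0.558 0.614]
0.84 1280 [0.189 0.552]
0.88 0 
0.92 0 
0.96 0
```

```bash
python3 - <<'E'
import numpy as np
p=np.load("t4.npz")["pts"]; q=np.load("top0.npz")["pts"]; yaw=np.radians(-16.5); c,s=np.cos(yaw),np.sin(yaw); V,U=np.mgrid[:400,:640]
F=q[...,:2]@np.array([[c,-s],[s,c]])*1000-[486.4,193]; Z=q[...,2]*1000
for lo,hi in((100,150),(150,180),(180,198),(198,230)):
    m=(abs(F[...,1])<60)&(Z>lo)&(Z<hi)&(F[...,0]<150); print(lo,m.sum(),np.percentile(F[m],[2,50,98],axis=0).round(1).tolist() if m.sum() else "")
m=(q[...,0]>.62)&(q[...,0]<.74)&(abs(q[...,1])<.15)&(Z>60)&(F[...,0]>100); 
for a in list(zip(U[m],V[m],np.round(q[m],3).tolist()))[::max(1,m.sum()//25)]: print(a)
E
```

```text
100 189 [[-75.9, -46.0], [60.3, 0.8], [64.3, 47.1]]
150 120 [[53.1, -45.1], [65.6, 1.5], [67.8, 46.7]]
180 69 [[66.7, -47.0], [68.5, -2.6], [70.1, 46.7]]
198 173 [[69.4, -45.7], [73.9, 2.0], [79.8, 47.2]]
(np.int64(366), np.int64(60), [0.74, -0.121, 0.551])
(np.int64(281), np.int64(62), [0.739, 0.026, 0.551])
(np.int64(347), np.int64(62), [0.737, -0.088, 0.55])
(np.int64(247), np.int64(63), [0.739, 0.084, 0.552])
(np.int64(308), np.int64(63), [0.739, -0.021, 0.546])
(np.int64(368), np.int64(63), [0.736, -0.125, 0.549])
(np.int64(255), np.int64(64), [0.737, 0.071, 0.549])
(np.int64(315), np.int64(64), [0.735, -0.033, 0.55])
(np.int64(376), np.int64(64), [0.733, -0.139, 0.55])
(np.int64(264), np.int64(65), [0.735, 0.055, 0.55])
(np.int64(324), np.int64(65), [0.733, -0.048, 0.55])
(np.int64(210), np.int64(66), [0.734, 0.148, 0.553])
(np.int64(270), np.int64(66), [0.734, 0.045, 0.549])
(np.int64(330), np.int64(66), [0.732, -0.059, 0.548])
(np.int64(217), np.int64(67), [0.733, 0.136, 0.55])
(np.int64(277), np.int64(67), [0.733, 0.033, 0.545])
(np.int64(337), np.int64(67), [0.732, -0.071, 0.542])
(np.int64(224), np.int64(68), [0.733, 0.125, 0.545])
(np.int64(284), np.int64(68), [0.731, 0.021, 0.545])
(np.int64(345), np.int64(68), [0.733, -0.086, 0.535])
(np.int64(233), np.int64(69), [0.733, 0.111, 0.54])
(np.int64(293), np.int64(69), [0.732, 0.006, 0.536])
(np.int64(226), np.int64(70), [0.733, 0.124, 0.536])
(np.int64(214), np.int64(71), [0.727, 0.142, 0.548])
(np.int64(220), np.int64(75), [0.727, 0.135, 0.529])
(np.int64(354), np.int64(143), [0.702, -0.148, 0.067])
```

Behind the lid is clear; the shelf starts at x 0.73 and z 0.53. The lid's top rear face is at fixture x of about 80 mm. I'll go behind it with closed fingers.

```bash
python3 -m inch '[[0.82,-0.24,0,0,0],[0.82,-0.24,0,0,0],[0.82,-0.24,0,0,0],[0.82,-0.24,0,0,0],[0.82,-0.24,0,0,0]]'
python3 -m inch '[[0,0,0,0,0],[0,0,0,0,0],[0,0,-0.5,0,0],[0,0,-0.5,0,0],[0,0,-0.5,0,0]]'
python3 -m inch '[[0,0,-0.5,0,0],[0,0,-0.5,0,0],[0,0,-0.5,0,0],[0,0,-0.6,0,0],[0,0,0,0,0]]'
python3 -c "
from h import *
s=snap('side');cv2.imwrite('pics/s5.png',cv2.resize(s['pixels'][60:260,200:480,::-1],None,fx=2.5,fy=2.5));print(tcp(),r.get_state()['q'])"
```

```text
clock: 12.85
tool_pos: [0.6234, 0.0164, 0.2933]
eef_rot: [0.143, 0.99, -0.0, -0.001]
contact_force: [-0.2, -0.7, 0.3]
opening: 0.298
clock: 13.35
tool_pos: [0.622, 0.0168, 0.2553]
eef_rot: [0.143, 0.99, -0.0, -0.001]
contact_force: [-0.3, -0.4, -0.1]
opening: 0.0
clock: 13.85
tool_pos: [0.6217, 0.0162, 0.2017]
eef_rot: [0.143, 0.99, -0.001, -0.002]
contact_force: [0.2, -0.4, 0.1]
opening: 0.007
(array([0.62238501, 0.01658083, 0.20294789]), np.float64(163.53029683482725)) [ 0.30470535  0.85216395 -0.7747502   1.60741306  0.68833009  0.97633952
  0.58249667]
```

View pics/s5.png

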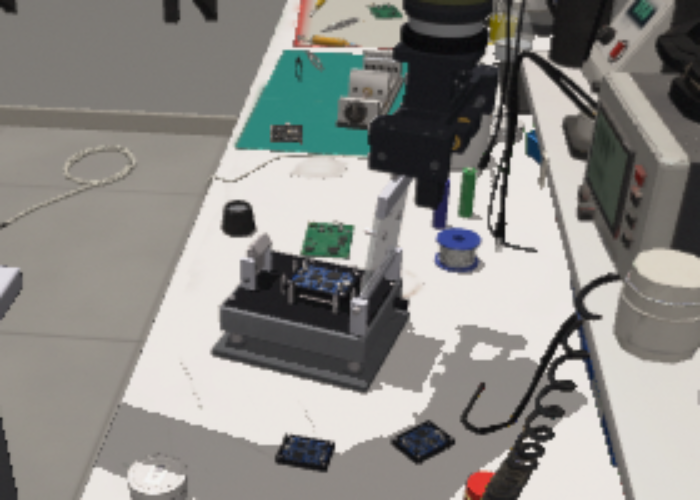

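The closed fingers (430,190) are behind the lid (390,230), with no contact yet. I'll pull forward gently.

```bash
python3 -m inch '[[-0.3,0.09,-0.1,0,0],[-0.3,0.09,-0.1,0,0],[-0.3,0.09,-0.1,0,0]]'
python3 -m inch '[[-0.3,0.09,0,0,0],[-0.3,0.09,0,0,0],[-0.3,0.09,0,0,0]]'
python3 -m inch '[[-0.3,0.09,0,0,0],[-0.3,0.09,0,0,0],[-0.3,0.09,0,0,0]]'
```

```text
clock: 14.2
tool_pos: [0.5999, 0.024, 0.1971]
eef_rot: [0.143, 0.99, 0.0, 0.0]
contact_force: [0.8, -0.2, 0.8]
opening: 0.003
clock: 14.5
tool_pos: [0.5774, 0.0304, 0.1969]
eef_rot: [0.143, 0.99, -0.0, 0.0]
contact_force: [-0.0, -0.0, -0.6]
opening: 0.005
clock: 14.8
tool_pos: [0.5549, 0.0372, 0.1968]
eef_rot: [0.143, 0.99, 0.0, 0.0]
contact_force: [-0.4, -0.3, -0.5]
opening: 0.003
```

```bash
python3 -m inch '[[-0.3,0.09,0,0,0],[-0.3,0.09,0,0,0],[-0.3,0.09,0,0,0],[0,0,0,0,0]]'
cat > lid.py <<'E'
from h import *
yaw=np.radians(-16.5); c,s=np.cos(yaw),np.sin(yaw)
for n in("side","wrist"):
    t=snap(n); p=cloud(t); F=p[...,:2]@np.array([[c,-s],[s,c]])*1000-[486.4,193]; Z=p[...,2]*1000
    print(n)
    for x in range(-76,72,8):
        m=(abs(F[...,0]-x)<4)&(abs(F[...,1])<48)&(Z>62)&(Z<300)&(t["range_z"]>0)
        if n=="wrist": m[230:]=False
        if m.sum()>3: print(x,m.sum(),np.round(np.percentile(Z[m],[5,50,95])),end="; ")
    print()
print(tcp(),r.get_state()["contact_force"])
E
python3 lid.py
```

```text
clock: 15.2
tool_pos: [0.5319, 0.0442, 0.1968]
eef_rot: [0.143, 0.99, -0.0, -0.0]
contact_force: [0.7, 0.0, 0.2]
opening: 0.005
side
-76 74 [ 64.  80. 104.]; -68 88 [ 67.  93. 105.]; -36 17 [72. 75. 81.]; -28 41 [ 69.  75. 183.]; -20 89 [ 69.  76. 184.]; -12 108 [ 71. 176. 248.]; -4 146 [ 73. 168. 293.]; 4 220 [ 74. 156. 293.]; 12 195 [ 73. 147. 292.]; 20 273 [ 75. 181. 292.]; 28 224 [ 74. 130. 297.]; 36 282 [ 81. 260. 290.]; 44 196 [105. 115. 266.]; 52 97 [ 96. 100. 105.]; 60 73 [89. 93. 97.]; 
wrist
-76 758 [ 90. 102. 107.]; -68 698 [ 92. 102. 107.]; -44 14 [65. 70. 76.]; -36 336 [72. 77. 80.]; -28 1970 [ 75. 173. 181.]; -20 3736 [ 75. 176. 178.]; -12 2403 [ 74. 170. 175.]; -4 968 [ 75. 165. 167.]; 4 1155 [145. 149. 153.]; 12 964 [138. 141. 145.]; 
(array([0.53309236, 0.04381596, 0.19684574]), np.float64(163.53143946917672)) [0.50085026 0.20969464 0.18164952]
```

The lid is at about 0.85 rad and sinking by itself. I'll keep clear and wait.

```bash
for i in 1 2 3; do :; done; python3 -m inch '[[0,0,0.4,0,0],[0,0,0.4,0,0],[0,0,0.4,0,0],[0,0,0,0,0],[0,0,0,0,0]]' >/dev/null
python3 -m inch '[[-0.5,0.15,0,0,0],[-0.5,0.15,0,0,0],[-0.5,0.15,0,0,0],[-0.4,0.12,0,0,0],[0,0,0,0,0]]' >/dev/null
python3 -m inch '[[0,0,0,0,0],[0,0,0,0,0],[0,0,0,0,0],[0,0,0,0,0],[0,0,0,0,0]]' >/dev/null
python3 -m inch '[[0,0,0,0,0],[0,0,0,0,0],[0,0,0,0,0],[0,0,0,0,0],[0,0,0,0,0]]'
python3 lid.py
```

```text
clock: 17.3
tool_pos: [0.4855, 0.058, 0.2268]
eef_rot: [0.143, 0.99, 0.0, 0.0]
contact_force: [-0.6, 0.4, 0.1]
opening: 0.003
side
-76 51 [ 64.  85. 105.]; -68 47 [ 66.  98. 106.]; -60 23 [102. 107. 108.]; -52 58 [106. 108. 109.]; -44 100 [105. 108. 237.]; -36 131 [ 99. 106. 236.]; -28 210 [ 77. 223. 258.]; -20 125 [ 73. 101. 299.]; -12 150 [ 74. 278. 296.]; -4 165 [ 94. 280. 295.]; 4 74 [71. 97. 99.]; 12 73 [71. 96. 98.]; 20 74 [72. 95. 97.]; 28 81 [69. 94. 96.]; 36 69 [89. 93. 95.]; 44 65 [91. 93. 94.]; 52 60 [91. 92. 94.]; 60 53 [86. 91. 93.]; 
wrist
-76 780 [ 74. 101. 107.]; -68 437 [ 93. 105. 107.]; -60 901 [103. 108. 110.]; -52 1087 [108. 109. 110.]; -44 1091 [107. 108. 109.]; -36 865 [102. 107. 108.]; -28 963 [101. 102. 103.]; -20 947 [100. 101. 102.]; -12 911 [ 99. 100. 101.]; -4 419 [ 98.  99. 101.]; 
(array([0.48552018, 0.05806938, 0.22675738]), np.float64(163.5241117050923)) [0.74251819 0.12182104 0.14428786]
```

The lid is ajar at about 0.13 rad, with the top of the bar at about 108 mm. I'll line up over the bar and press by feel.

```bash
python3 -m inch '[[-0.34,0.1,-0.8,0,0],[0,0,-0.8,0,0],[0,0,-0.8,0,0],[0,0,-0.6,0,0],[0,0,-0.4,0,0]]'
python3 -m inch '[[0,0,-0.2,0,0],[0,0,0,0,0],[0,0,-0.1,0,0],[0,0,0,0,0]]'
python3 -m inch '[[0,0,-0.1,0,0],[0,0,0,0,0]]'
python3 -m inch '[[0,0,-0.08,0,0],[0,0,0,0,0]]'
```

```text
clock: 17.9
tool_pos: [0.4767, 0.0605, 0.1408]
eef_rot: [0.143, 0.99, -0.0, -0.001]
contact_force: [0.2, 0.7, -0.4]
opening: 0.007
clock: 18.3
tool_pos: [0.4773, 0.0606, 0.1346]
eef_rot: [0.143, 0.99, 0.0, 0.0]
contact_force: [-0.0, 0.3, 0.0]
opening: 0.005
clock: 18.5
tool_pos: [0.4771, 0.0605, 0.1318]
eef_rot: [0.143, 0.99, 0.0, 0.0]
contact_force: [-0.4, -0.6, 0.4]
opening: 0.007
clock: 18.7
tool_pos: [0.477, 0.0605, 0.1296]
eef_rot: [0.143, 0.99, 0.0, -0.0]
contact_force: [-0.4, 1.2, -0.6]
opening: 0.006
```

```bash
python3 -m inch '[[0,0,-0.08,0,0],[0,0,0,0,0]]'
python3 -m inch '[[0,0,-0.08,0,0],[0,0,0,0,0]]'
python3 -m inch '[[0,0,-0.06,0,0],[0,0,0,0,0]]'
python3 -m inch '[[0,0,-0.06,0,0],[0,0,0,0,0]]'
```

```text
clock: 18.9
tool_pos: [0.4771, 0.0606, 0.1277]
eef_rot: [0.143, 0.99, 0.0, 0.0]
contact_force: [-0.4, -0.1, 1.8]
opening: 0.002
clock: 19.1
tool_pos: [0.4769, 0.0607, 0.1259]
eef_rot: [0.143, 0.99, 0.0, 0.0]
contact_force: [-1.3, -1.3, 3.1]
opening: 0.004
clock: 19.3
tool_pos: [0.4767, 0.0608, 0.1246]
eef_rot: [0.143, 0.99, -0.0, 0.0]
contact_force: [-1.3, 0.8, 6.3]
opening: 0.003
clock: 19.5
tool_pos: [0.4765, 0.0608, 0.1229]
eef_rot: [0.143, 0.99, 0.0, -0.0]
contact_force: [-2.2, 1.2, 4.0]
opening: 0.011
```

```bash
python3 -m inch '[[0,0,-0.06,0,0],[0,0,0,0,0]]'
python3 -m inch '[[0,0,-0.06,0,0],[0,0,0,0,0]]'
python3 -m inch '[[0,0,-0.05,0,0],[0,0,0,0,0]]'
```

```text
clock: 19.7
tool_pos: [0.4764, 0.0608, 0.1211]
eef_rot: [0.143, 0.99, 0.0, -0.001]
contact_force: [-2.6, 0.3, 2.9]
opening: 0.002
clock: 19.9
tool_pos: [0.4768, 0.0606, 0.1195]
eef_rot: [0.143, 0.99, 0.0, -0.0]
contact_force: [-0.8, 0.6, 1.5]
opening: 0.004
clock: 20.1
tool_pos: [0.4774, 0.0604, 0.1183]
eef_rot: [0.143, 0.99, -0.0, 0.0]
contact_force: [0.5, -0.1, 0.3]
opening: 0.007
```

```bash
python3 -m inch '[[0,0,-0.05,0,0],[0,0,0,0,0]]'
```

```text
clock: 20.3
tool_pos: [0.4774, 0.0603, 0.117]
eef_rot: [0.144, 0.99, -0.0, 0.0]
contact_force: [0.1, -0.1, 0.2]
opening: 0.006
```

The force has dropped away, which may be the click. I'll follow down gently to confirm at the stop.

```bash
python3 -m inch '[[0,0,-0.05,0,0],[0,0,0,0,0]]'
python3 -m inch '[[0,0,-0.04,0,0],[0,0,0,0,0]]'
```

```text
clock: 20.5
tool_pos: [0.4774, 0.0604, 0.116]
eef_rot: [0.143, 0.99, -0.0, 0.0]
contact_force: [0.5, -1.2, 1.7]
opening: 0.006
clock: 20.7
tool_pos: [0.4773, 0.0604, 0.1151]
eef_rot: [0.143, 0.99, -0.0, 0.0]
contact_force: [0.2, -0.5, 2.6]
opening: 0.008
```

```bash
python3 lid.py
```

```text
side
-76 96 [ 67. 101. 293.]; -68 136 [ 82. 214. 294.]; -60 134 [ 95. 239. 295.]; -52 190 [ 95. 232. 294.]; -44 198 [ 95. 230. 293.]; -36 325 [ 91. 138. 289.]; -28 356 [ 91. 216. 290.]; -20 350 [ 90. 200. 292.]; -12 322 [ 90. 244. 296.]; -4 70 [70. 91. 93.]; 4 67 [69. 91. 93.]; 12 65 [68. 91. 92.]; 20 68 [70. 91. 92.]; 28 71 [67. 91. 92.]; 36 67 [86. 91. 92.]; 44 66 [90. 91. 92.]; 52 57 [90. 92. 93.]; 60 54 [86. 91. 93.]; 
wrist
-76 2859 [ 71.  97. 106.]; -68 648 [ 92. 101. 107.]; -60 1269 [89. 93. 96.]; 
(array([0.47727909, 0.06042278, 0.11507865]), np.float64(163.51277520644229)) [ 0.32354908 -0.72606207  1.92412318]
```

```bash
python3 -m inch '[[0,0,-0.04,0,0],[0,0,0,0,0]]'
python3 -m inch '[[0,0,-0.03,0,0],[0,0,0,0,0]]'
```

```text
clock: 21.0
tool_pos: [0.4772, 0.0605, 0.1142]
eef_rot: [0.143, 0.99, -0.0, 0.0]
contact_force: [0.5, -1.3, 4.9]
opening: 0.003
clock: 21.2
tool_pos: [0.4773, 0.0605, 0.114]
eef_rot: [0.143, 0.99, -0.0, 0.001]
contact_force: [-0.5, -1.1, 10.4]
opening: 0.008
```

The hard stop is felt at 10 N. Now I lift off and check that the lid stays down.

```bash
python3 -m inch '[[0,0,0.1,0,0],[0,0,0.4,0,0],[0,0,1,0,0],[0,0,1,0,0],[0,0,1,0,0]]' ; python3 -m inch '[[0,0,1,0,0],[0,0,0.5,0,0],[0,0,0,0,0],[0,0,0,0,0],[0,0,0,0,0]]'
python3 lid.py; python3 -c "
from h import *
s=snap('wrist');save(s,'w6.png')"
```

```text
clock: 21.7
tool_pos: [0.4763, 0.0608, 0.2018]
eef_rot: [0.143, 0.99, 0.0, -0.001]
contact_force: [0.5, -0.6, 0.2]
opening: 0.008
clock: 22.2
tool_pos: [0.4763, 0.0602, 0.2371]
eef_rot: [0.143, 0.99, -0.0, -0.001]
contact_force: [0.2, 0.3, -0.9]
opening: 0.006
side
-76 49 [ 64.  85. 104.]; -68 66 [ 66.  98. 105.]; -60 32 [ 92.  96. 247.]; -52 92 [ 96.  98. 248.]; -44 102 [ 96.  98. 251.]; -36 225 [ 92. 233. 270.]; -28 68 [ 71.  93. 290.]; -20 100 [ 70.  93. 299.]; -12 126 [ 86.  93. 299.]; -4 65 [68. 92. 95.]; 4 62 [70. 92. 93.]; 12 70 [69. 91. 93.]; 20 65 [73. 91. 93.]; 28 74 [67. 91. 93.]; 36 66 [88. 91. 93.]; 44 63 [89. 91. 93.]; 52 60 [90. 92. 93.]; 60 54 [87. 91. 93.]; 
wrist
-76 754 [ 71. 100. 106.]; -68 289 [ 92. 102. 107.]; -60 807 [92. 97. 99.]; -52 965 [97. 98. 99.]; -44 922 [97. 98. 99.]; -36 747 [93. 96. 98.]; -28 884 [92. 93. 94.]; -20 841 [92. 93. 94.]; -12 817 [92. 93. 95.]; -4 118 [92. 93. 94.]; 
(array([0.47642407, 0.06037259, 0.23724669]), np.float64(163.53703067465102)) [-0.23263525 -1.20872971  0.96820787]
```

View pics/w6.png

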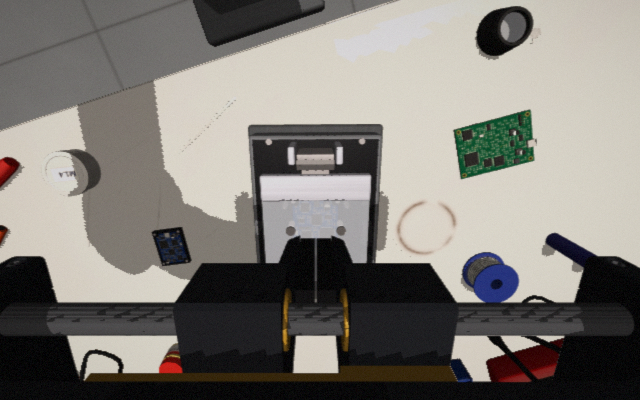

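The lid stays shut with the catch over the tongue at (316,160). The bar reads about 98 mm, where ajar was 108 mm. I'm handing in.

```bash
python3 -c "
from plant import r
print(r.finish_job(), r.get_state()['clock'])"
```

```text
the job is handed in; nothing more can be done
the job is handed in; nothing more can be done
```

The largest board is in the nest and the lid is latched over it. I handed the job in with the robot clear of everything, at about 22 s.

- **Board:** I lowered it until I felt about 2.4 N of contact, with no sideways force. After release it sat level between the guide pins. The case was about 8 mm above its lowest position.
- **Lid:** I drew it forward from behind and let it sink by itself until it rested ajar. I then pressed the bar in small steps. The force rose to about 6 N, fell to nearly zero as the catch clicked, and I stopped at the hard stop at about 10 N. These are readings at the end of each step, all below the 20 N limit.
- **Last checks:** With the fingers lifted off, both the wrist and side cameras put the bar's top at about 98 mm. It was 108 mm ajar, and I estimate 95–96 mm fully flat, so it holds near the latched angle of about 0.02. That is 1–2 mm above an exact latched height, which is within the camera error.
- **Other objects:** I touched nothing else on the bench. No check failed.

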